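# Lay the embossed copper plaques on their backing boards

## Task

Pick out the four finished, embossed copper plaques on the metalworker's table and lay each one, relief up, on the wooden backing board of its own outline (round, square, oblong, round-ended), ready for tacking: centred so that the wood shows evenly all round, with its sides parallel to the board's. Set each one down rather than dropping it, and leave the two flat, unworked copper blanks where they lie.

Things in the scene. Friction and masses are not known exactly. Their poses are not given: they have to be found in the camera images.
- plaque_round_c (a point): finished embossed copper plaque, round, 60 mm across, with upright edges 16 mm high; a raised pattern on an antiqued ground stands up to 4 mm above that. Loose, about 0.14 kg, starts flat on the table, relief up. The point is its centre, half-way up the edges (8 mm above its underside); z up, x and y along the sides named. The direction of x and y has no meaning.
- plaque_square_c (a point): finished embossed copper plaque, square, 56 x 56 mm, with upright edges 16 mm high; a raised pattern on an antiqued ground stands up to 4 mm above that. Loose, about 0.14 kg, starts flat on the table, relief up. The point is its centre, half-way up the edges (8 mm above its underside); z up, x and y along the sides named.
- plaque_oblong_c (a point): finished embossed copper plaque, oblong with square corners, 80 mm long (x) by 46 mm wide (y), with upright edges 16 mm high; a raised pattern on an antiqued ground stands up to 4 mm above that. Loose, about 0.14 kg, starts flat on the table, relief up. The point is its centre, half-way up the edges (8 mm above its underside); z up, x and y along the sides named.
- plaque_ovalended_c (a point): finished embossed copper plaque, long with half-round ends and two straight sides 34 mm long, 80 mm long (x) by 46 mm wide (y), with upright edges 16 mm high; a raised pattern on an antiqued ground stands up to 4 mm above that. Loose, about 0.14 kg, starts flat on the table, relief up. The point is its centre, half-way up the edges (8 mm above its underside); z up, x and y along the sides named.
- board_round_top (a point): plain wooden backing board, round, 90 mm across, 12 mm thick, flat on the table and stuck down with putty so that it does not shift. The point is the centre of its flat upper face; z up, x and y along the sides named. It is 15 mm larger all round than the plaque of the same outline. Tools and dishes lying between the plaques and boards are lower than 20 mm; taller equipment stands only round the sides and back of the table.
- board_square_top (a point): plain wooden backing board, square, 86 x 86 mm, 12 mm thick, flat on the table and stuck down with putty so that it does not shift. The point is the centre of its flat upper face; z up, x and y along the sides named. It is 15 mm larger all round than the plaque of the same outline.
- board_oblong_top (a point): plain wooden backing board, oblong with square corners, 110 mm long (x) by 76 mm wide (y), 12 mm thick, flat on the table and stuck down with putty so that it does not shift. The point is the centre of its flat upper face; z up, x and y along the sides named. It is 15 mm larger all round than the plaque of the same outline.
- board_ovalended_top (a point): plain wooden backing board, long with half-round ends, 110 mm long (x) by 76 mm wide (y), 12 mm thick, flat on the table and stuck down with putty so that it does not shift. The point is the centre of its flat upper face; z up, x and y along the sides named. It is 15 mm larger all round than the plaque of the same outline.
- blank_round: flat smooth round copper blank without any pattern, 66 mm across, 2 mm thick, loose on the table, not yet worked. Origin at the centre of its underside.
- blank_square: flat smooth square copper blank without any pattern, 62 x 62 mm, 2 mm thick, loose on the table, not yet worked. Origin at the centre of its underside.
There are look-alikes about, which are no part of the job. What is shaped like the part that bears plaque_square_c but green is not meant.

How it is judged:
By the outcome, as a careful person would: the job done as asked, in the order asked, and still so for the second after the job is handed in, with the robot touching nothing.
It also fails if it takes over 96 s, if anything falls off the work surface, if the arm or the gripper's body presses on something with over 40 N, if the wrist force passes 120 N, or if a joint passes its speed limit or range.

## Robot

A 6-joint arm with a two-finger parallel gripper is mounted at the origin on the work surface. World frame = base frame: x ahead of the robot, y to its left, z up, the work surface at z = 0. Lengths are in m, angles in rad, forces in N, time in s.
With the tool pointing down it reaches from about 0.35 to 0.725 m from the base axis. Payload 6 kg.
Tool frame: the origin (TCP) lies between the finger pads; the fingertips stand 8 mm ahead of it and the grasp point (between the pads) lies 11 mm behind it; z points along the fingers, y is the line along which they close (so a half turn about z gives the same grasp; the last joint's range is limited). The gripper opens to 85 mm and grips with 20 to 120 N. Pads are 22 mm wide; open, the fingers measure 114 mm over their backs; the gripper's body (76 mm by 85 mm) begins 54 mm behind the grasp point. The pads swing forward as they close: fully open they stand 13 mm farther back than shut.
Start: joints at [1.618, 0.04, 0.085, 0, -1.615, -0.334], TCP at [0.17, 0.575, 0.239] pointing down, gripper open.
Joint ranges: [-2.56, 2.56], [-1.29, 2.01], [-1.08, 1.49], [-3.29, 1.98], [-2.81, -0.18], [-2.99, 2.99]. Speed limits (rad/s): [2.57, 2.57, 3.01, 3.14, 3.14, 3.14].

## Interface

Orientations are given as [roll, pitch, yaw] about the fixed x, y, z axes, in that order (R = Rz(yaw) Ry(pitch) Rx(roll)).
In Python, from cell import ctrl, read_camera, get_calibration, spot_in gives the robot as it stands.
- The arm moves only by the shell command python3 -m crank 'ROWS' [FORCE]. ROWS is JSON, a list of rows, each an object with "slide": the shift along the tool's x, y, z in cm, a list of three; "delta_rot": the turn, a rotation vector about the tool's x, y, z in degrees, a list of three; "claw": the gripper command: -1 is shut, 1 is fully open, values between are in proportion. In form: [{"slide": [tx, ty, tz], "delta_rot": [wx, wy, wz], "claw": claw}, ...]. A call has 1 to 8 rows; each row is the pose to reach, as a shift and turn from the pose commanded when the call began, along the tool's axes at that moment; what a row does not reach only later rows make up. A row lasts 1/8 s, in which the tool goes at most 62.5 mm and 10.7 degrees, less where a joint would pass 70% of its speed; a pose out of reach is approached as far as the arm can. A call with a gripper value outside its range is refused whole. The fingers move at their own pace and stop on an object; FORCE is the grip in N (left out, the last holds). Time passes only in rows, so rows that repeat a pose let the fingers close. It gives the time, the measured TCP pose, the force, the opening and the grip force at its end, in the units of the state.
- ctrl.sense(): the state, without advancing time (a new reading comes with each control period).
- read_camera(name): name is "side" or "top"; returns the picture (420x560x3 uint8, red, green, blue); there is no depth.
- get_calibration(name): a dict with "intrinsics" (3x3 intrinsics, pixels), "origin" and "rotation" of the camera in the world. Camera axes: x right, y down, z forward; pixel columns grow to the right and rows downward; lengths in m; the calibration is good to about 2 mm. A picture is of the moment at which its call begins. get_calibration takes no time and is no camera call.
- ctrl.job_done(): hands the job in; it is judged then, once.
Trained networks look in the newest picture that a camera, given by its name, has taken for a name from the list of things; names that differ only in an ending like _2 or _b are one class to them, and where a whole thing is asked for, a point or a joint stands for the part that bears it (a point fixed in the world has none). Each returns a list of dicts, best first, with "conf" (0 to 1); they miss things now and then, are a little off and sometimes report something else, mostly with a low value. They report only what shows in the picture. A call takes as long as a camera call. They do not tell look-alikes from the thing itself.
- spot_in(camera, query): "point" ([column, row] in pixels, amid what is visible of it).
The state is a dict: "clock": time; "joints": joint angles; "qd": joint speeds; "joint_torque": joint torques, N m; "tcp_pos": TCP position; "eef_rot": TCP orientation; "ft_force": force on the tool from outside, world axes, zero at the start; "torque": the same for the moment, N m; "width": opening from 0.0 (shut) to 1.0 (fully open); "gripper_force": force on a finger pad.
Only numpy, scipy, OpenCV 4.12 (cv2) and the standard library are available. Lean on these libraries where they do the work, as an engineer would, in place of code of your own. Each camera call takes 0.05 s, during which the arm holds its last target. There are 200 camera calls.

## Working session

There is one attempt and no reset: what is moved stays moved. The work goes in short steps, Python scripts to look and compute and a shell command to move; the robot and the scene stay as the last step left them, time stands still between calls to the robot, and variables do not carry over. Pictures are saved under pics/ and viewed, at most 14 in all, crops included, and the job is handed in when it is done.

```bash
mkdir -p pics; ls
python3 - <<'E'
from cell import ctrl, read_camera, get_calibration, spot_in
import cv2
for c in("top","side"):
    im=read_camera(c); cv2.imwrite(f"pics/{c}0.png",im[:,:,::-1])
    k=get_calibration(c); print(c,k)
    for q in ["plaque_round_c","plaque_square_c","plaque_oblong_c","plaque_ovalended_c","board_round_top","board_square_top","board_oblong_top","board_ovalended_top","blank_round","blank_square"]:
        if c=="top": print(q,[(d["point"],round(d["conf"],2)) for d in spot_in(c,q)])
print(ctrl.sense())
E
```

```text
pics
top {'intrinsics': array([[435.81686998,   0.        , 281.67361627],
       [  0.        , 435.81686998, 218.89233758],
       [  0.        ,   0.        ,   1.        ]]), 'origin': array([0.40479279, 0.01147274, 1.19755734]), 'rotation': array([-3.03620242, -0.00647949, -1.54567552])}
plaque_round_c [([339.8, 183.7], 0.94)]
plaque_square_c [([365.5, 259.0], 0.78), ([412.5, 162.8], 0.65), ([416.7, 279.0], 0.64)]
plaque_oblong_c [([433.4, 235.3], 0.93)]
plaque_ovalended_c [([124.0, 230.8], 0.61)]
board_round_top [([174.4, 201.1], 0.63)]
board_square_top [([390.8, 202.9], 0.84)]
board_oblong_top []
board_ovalended_top [([276.5, 240.5], 0.73)]
blank_round [([234.7, 187.3], 0.95), ([340.6, 185.8], 0.34), ([175.8, 199.9], 0.24)]
blank_square [([198.1, 256.3], 0.71)]
side {'intrinsics': array([[544.35846183,   0.        , 273.01352595],
       [  0.        , 544.35846183, 212.72404084],
       [  0.        ,   0.        ,   1.        ]]), 'origin': array([-0.00490078, -0.92872385,  0.98512271]), 'rotation': array([-2.28739818, -0.0189672 , -0.50381716])}
{'clock': 0.6, 'joints': array([ 1.61770585e+00,  4.01604778e-02,  8.48061116e-02, -3.43786630e-05,
       -1.61552100e+00, -3.33709492e-01]), 'qd': array([ 0.00015888, -0.0005187 , -0.00061415, -0.0010634 ,  0.00141533,
       -0.00072263]), 'joint_torque': array([-1.49698928e-05, -3.67698634e+01,  3.47291207e+01,  6.93033502e+00,
       -1.03095881e-03,  7.65832624e-06]), 'tcp_pos': array([0.1696899 , 0.57547014, 0.23928023]), 'eef_rot': array([ 3.14150673e+00,  6.56145988e-06, -2.86798437e-01]), 'ft_force': array([0.60912408, 0.52501038, 0.74744147]), 'torque': array([ 0.03871183,  0.02165756, -0.04336398]), 'gripper_force': 0.0, 'width': 1.0018029496324712}
```

View pics/top0.png

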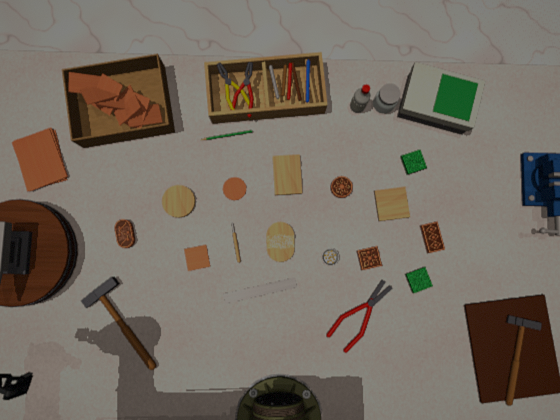

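View pics/side0.png

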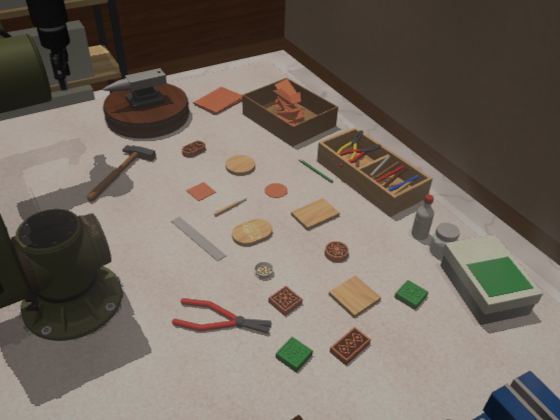

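The top view shows these:
- **Plaques:** round (342,187), square (370,258), oblong (432,237) and round-ended (125,234).
- **Boards:** round (179,201), square (392,204), oblong (287,174) and round-ended (281,242).
- **Blanks:** (235,188) and (197,257), to be left alone.

There are three candidates for the square plaque: (370,258) is copper, and (414,162) and (418,280) are green. The copper one fits. I'll now fit the outlines and check them in a crop.

```bash
cat > h.py <<'E'
from cell import ctrl, read_camera, get_calibration, spot_in
import cv2, numpy as np
from scipy.optimize import minimize
from scipy.spatial.transform import Rotation as R
U=4
def proj(c,P):
    k=get_calibration(c); p=(np.asarray(P)-k["origin"])@R.from_euler("xyz",k["rotation"]).as_matrix()
    p=p@k["intrinsics"].T; return p[:,:2]/p[:,2:]
def unproj(c,uv,z):
    k=get_calibration(c); d=R.from_euler("xyz",k["rotation"]).as_matrix()@np.linalg.solve(k["intrinsics"],[*uv,1]); o=k["origin"]
    return (o+d*(z-o[2])/d[2])[:2]
def outline(kind,g=0):
    a=np.linspace(0,2*np.pi,48,endpoint=False); C=np.c_[np.cos(a),np.sin(a)]
    if kind=="round": return C*(.030+g)
    if kind=="ovalended": return C*(.023+g)+np.c_[np.sign(np.cos(a))*.017,0*a]
    l,w={"square":(.028,.028),"oblong":(.040,.023)}[kind]
    return np.array([[1,1],[-1,1],[-1,-1],[1,-1]])*[l+g,w+g]
def hull(c,kind,x,y,t,g,z0,z1):
    o=outline(kind,g)@np.array([[np.cos(t),np.sin(t)],[-np.sin(t),np.cos(t)]])+[x,y]
    P=np.r_[np.c_[o,np.full(len(o),z0)],np.c_[o,np.full(len(o),z1)]]
    return cv2.convexHull(proj(c,P).astype(np.float32))[:,0]
def fit(c,im,kind,uv,board,z0=0.,h=None,thr=.5):
    """returns x,y,yaw,IoU,hull"""
    g=.015 if board else 0; z1=z0+(.012 if board else .017)
    cx,cy=int(uv[0]),int(uv[1]); r=34
    x0,y0=cx-r,cy-r; sub=cv2.resize(im[y0:y0+2*r,x0:x0+2*r],None,fx=U,fy=U,interpolation=cv2.INTER_CUBIC)
    lab=cv2.cvtColor(sub,cv2.COLOR_RGB2LAB).astype(float)
    ch=lab[...,2 if board else 1]
    if h is None:
        bg=np.median(ch); 
        inn=np.median(ch[r*U-20:r*U+20,r*U-20:r*U+20]); bg=np.median(np.r_[ch[:20].ravel(),ch[-20:].ravel()])
        h=bg+thr*(inn-bg)
    m=(ch>h).astype(np.uint8)
    n,L,S,_=cv2.connectedComponentsWithStats(m); 
    k=L[r*U-12:r*U+12,r*U-12:r*U+12].ravel(); k=np.bincount(k[k>0]).argmax(); m=(L==k).astype(np.uint8)
    cs,_=cv2.findContours(m,0,1); m=cv2.drawContours(np.zeros_like(m),cs,-1,1,-1)
    def cost(p):
        H=hull(c,kind,p[0]/1e3,p[1]/1e3,p[2]/50,g,z0,z1)
        q=np.round(((H-[x0,y0]+.5)*U-.5)*16).astype(np.int32)
        b=cv2.fillConvexPoly(np.zeros_like(m),q,255,cv2.LINE_AA,4)/255.
        return 1-np.minimum(b,m).sum()/np.maximum(b,m).sum()
    M=cv2.moments(m,True); c0=np.array([M["m10"],M["m01"]])/M["m00"]; c0=(c0+.5)/U-.5+[x0,y0]
    xy=unproj(c,c0,(z0+z1)/2)*1e3; best=None
    for t in ([0] if kind=="round" else np.arange(0,np.pi/2 if kind=="square" else np.pi,np.pi/6)):
        s=np.array([[*xy,t*50]]*4)+np.r_[np.zeros((1,3)),np.diag([4,4,10.])]
        q=minimize(cost,s[0],method="Nelder-Mead",options=dict(initial_simplex=s,xatol=.05,fatol=1e-5))
        if best is None or q.fun<best.fun: best=q
    p=best.x; return p[0]/1e3,p[1]/1e3,p[2]/50,1-best.fun,hull(c,kind,p[0]/1e3,p[1]/1e3,p[2]/50,g,z0,z1)
E
python3 - <<'E'
from h import *
T={("round",0):(342,187),("square",0):(370,258),("oblong",0):(432,237),("ovalended",0):(125,234),("round",1):(179,201),("square",1):(392,204),("oblong",1):(287,174),("ovalended",1):(281,242)}
vis={}
for c in("top","side"):
    im=read_camera(c); V=cv2.resize(im,None,fx=3,fy=3,interpolation=cv2.INTER_CUBIC)
    for (k,b),uv in T.items():
        if c=="side": uv=proj(c,[[*vis[k,b],.012]])[0]
        f=fit(c,im,k,uv,b); vis.setdefault((k,b),f[:2])
        cv2.polylines(V,[np.round((f[4]+.5)*3-.5).astype(np.int32)],True,(0,0,255),1)
        print(c,k,"board" if b else "plaque",np.round(f[:2],4),"yaw",round(np.degrees(f[2]),1),"iou",round(f[3],3))
    W=V[420:900,270:1380] if c=="top" else V[390:1110,500:1300]
    cv2.imwrite(f"pics/fit_{c}.png",cv2.resize(W,(800,int(W.shape[0]*800/W.shape[1])))[:600,:,::-1])
E
```

```text
top round plaque [ 0.6249 -0.1551] yaw 2.2 iou 0.929
top square plaque [ 0.4307 -0.233 ] yaw 13.2 iou 0.922
top oblong plaque [ 0.4919 -0.406 ] yaw 14.4 iou 0.901
top ovalended plaque [0.4805 0.4355] yaw 15.5 iou 0.92
top round board [0.5738 0.2937] yaw 11.5 iou 0.946
top square board [ 0.582  -0.2956] yaw 9.0 iou 0.94
top oblong board [ 0.6557 -0.0047] yaw 4.9 iou 0.956Traceback (most recent call last):
  File "<stdin>", line 8, in <module>
  File "h.py", line 46, in fit
    q=minimize(cost,s[0],method="Nelder-Mead",options=dict(initial_simplex=s,xatol=.05,fatol=1e-5))
    res = _minimize_neldermead(fun, x0, args, callback, bounds=bounds,
                               **options)
    fxr = func(xr)
    fx = function(np.copy(x), *(wrapper_args + args))
  File "h.py", line 38, in cost
    H=hull(c,kind,p[0]/1e3,p[1]/1e3,p[2]/50,g,z0,z1)
  File "h.py", line 21, in hull
    return cv2.convexHull(proj(c,P).astype(np.float32))[:,0]
                          ~~~~^^^^^
  File "h.py", line 7, in proj
    k=get_calibration(c); p=(np.asarray(P)-k["origin"])@R.from_euler("xyz",k["rotation"]).as_matrix()
ValueError: time passes only in moves, steps and waits
```

```bash
python3 - <<'E'
s=open('h.py').read()
s=s.replace("U=4\n",'U=4\nCAL={c:get_calibration(c) for c in ("top","side")}\n',1).replace("k=get_calibration(c); ","k=CAL[c]; ")
open('h.py','w').write(s)
E
python3 - <<'E'
from h import *
T={("round",0):(342,187),("square",0):(370,258),("oblong",0):(432,237),("ovalended",0):(125,234),("round",1):(179,201),("square",1):(392,204),("oblong",1):(287,174),("ovalended",1):(281,242)}
vis={}
for c in("top","side"):
    im=cv2.imread(f"pics/{c}0.png")[:,:,::-1].copy(); V=cv2.resize(im,None,fx=3,fy=3,interpolation=cv2.INTER_CUBIC)
    for (k,b),uv in T.items():
        if c=="side": uv=proj(c,[[*vis[k,b],.012]])[0]
        f=fit(c,im,k,uv,b); vis.setdefault((k,b),f[:2])
        cv2.polylines(V,[np.round((f[4]+.5)*3-.5).astype(np.int32)],True,(0,0,255),1)
        print(c,k,"board" if b else "plaque",np.round(f[:2],4),"yaw",round(np.degrees(f[2]),1),"iou",round(f[3],3))
    W=V[420:900,270:1380] if c=="top" else V[390:1110,500:1300]
    cv2.imwrite(f"pics/fit_{c}.png",cv2.resize(W,(800,int(W.shape[0]*800/W.shape[1])))[:600,:,::-1])
E
```

```text
top round plaque [ 0.6243 -0.1552] yaw 6.1 iou 0.926
top square plaque [ 0.4309 -0.2331] yaw 13.5 iou 0.923
top oblong plaque [ 0.4919 -0.4062] yaw 14.8 iou 0.902
top ovalended plaque [0.4804 0.4352] yaw 16.7 iou 0.906
top round board [0.574  0.2937] yaw 4.5 iou 0.953
top square board [ 0.5816 -0.296 ] yaw 9.6 iou 0.941
top oblong board [ 0.6557 -0.0046] yaw 4.8 iou 0.957
top ovalended board [0.469  0.0101] yaw 183.1 iou 0.986
side round plaque [ 0.6298 -0.1509] yaw 26.5 iou 0.776
side square plaque [ 0.4339 -0.2296] yaw 14.1 iou 0.779
side oblong plaque [ 0.4924 -0.4078] yaw 17.4 iou 0.859
side ovalended plaque [0.4805 0.4336] yaw 199.1 iou 0.781
side round board [0.5784 0.3018] yaw -13.8 iou 0.801
side square board [ 0.586  -0.2938] yaw 8.8 iou 0.862
side oblong board [6.609e-01 6.000e-04] yaw 5.3 iou 0.823
side ovalended board [0.4718 0.0145] yaw 1.9 iou 0.859
```

View pics/fit_top.png

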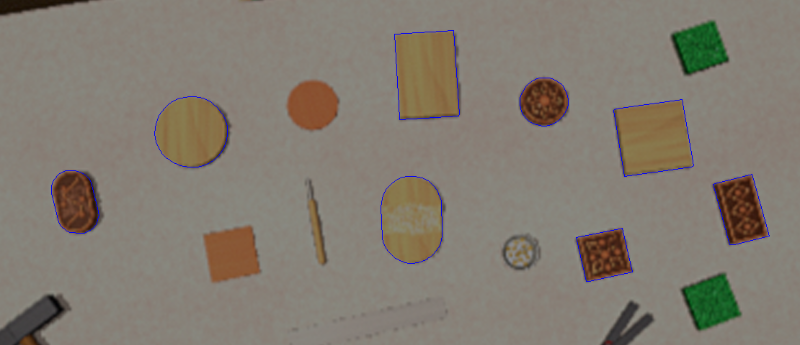

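View pics/fit_side.png

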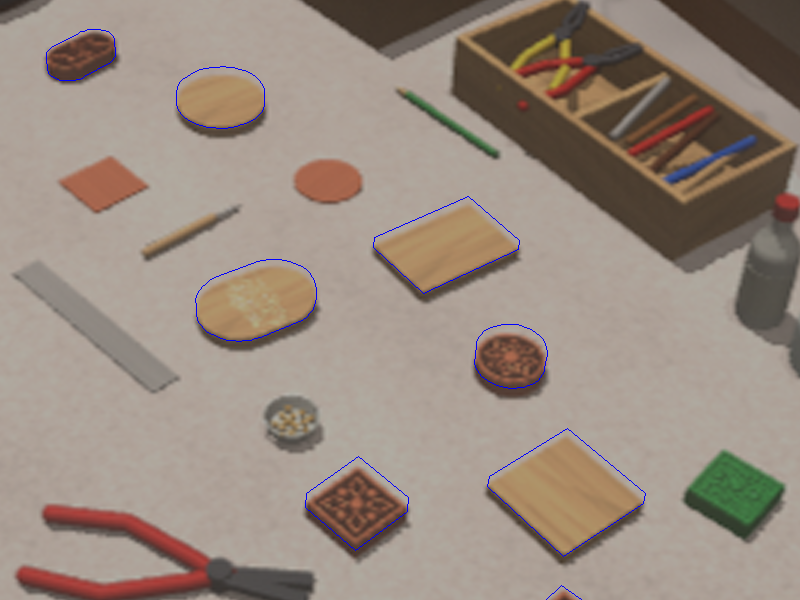

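The copper square at top (605,255) in the crop matches the description; the two green ones don't. The top outlines sit tightly on every item. The side fits ride a little high, so I'll use the top fits and correct after placing.

```bash
cat > d.py <<'E'
import sys,numpy as np
from cell import ctrl
from scipy.spatial.transform import Rotation as R
x,y,z,yaw=map(float,sys.argv[1:5]); s=ctrl.sense()
A=R.from_euler("xyz",s["eef_rot"]); B=R.from_euler("xyz",[np.pi,0,np.radians(yaw)])
print("t",round(s["clock"],2),"slide",np.round(A.inv().apply(np.array([x,y,z])-s["tcp_pos"])*100,2),"rot",np.round((A.inv()*B).as_rotvec(degrees=True),1),"F",np.round(s["ft_force"],1),"w",round(s["width"],3))
E
python3 d.py 0.6245 -0.155 0.10 5
```

```text
t 0.65 slide [64.29 57.2  13.93] rot [  0.    0.  -21.4] F [-0.  -0.  -0.3] w 0.998
```

```bash
r='x'; python3 -m crank '[{"slide":[32,29,5],"delta_rot":[0,0,-11],"claw":1},{"slide":[32,29,5],"delta_rot":[0,0,-11],"claw":1},{"slide":[64.3,57.2,10],"delta_rot":[0,0,-21.4],"claw":1},{"slide":[64.3,57.2,10],"delta_rot":[0,0,-21.4],"claw":1},{"slide":[64.3,57.2,10],"delta_rot":[0,0,-21.4],"claw":1},{"slide":[64.3,57.2,10],"delta_rot":[0,0,-21.4],"claw":1},{"slide":[64.3,57.2,10],"delta_rot":[0,0,-21.4],"claw":1},{"slide":[64.3,57.2,10],"delta_rot":[0,0,-21.4],"claw":1}]' 40; python3 d.py 0.6245 -0.155 0.06 5
```

```text
clock: 1.65
tcp_pos: [0.4325, 0.1518, 0.1819]
eef_rot: [-3.141, -0.001, 0.087]
ft_force: [1.2, 1.0, -1.0]
width: 0.999
gripper_force: 0.0
t 1.65 slide [16.44 32.25 12.19] rot [-0.1 -0.1 -0. ] F [ 1.2  1.  -1. ] w 0.999
```

```bash
python3 -m crank '[{"slide":[16.4,32.2,12.2],"delta_rot":[0,0,0],"claw":0.8},{"slide":[16.4,32.2,12.2],"delta_rot":[0,0,0],"claw":0.8},{"slide":[16.4,32.2,12.2],"delta_rot":[0,0,0],"claw":0.8},{"slide":[16.4,32.2,12.2],"delta_rot":[0,0,0],"claw":0.8},{"slide":[16.4,32.2,12.2],"delta_rot":[0,0,0],"claw":0.8},{"slide":[16.4,32.2,12.2],"delta_rot":[0,0,0],"claw":0.8},{"slide":[16.4,32.2,12.2],"delta_rot":[0,0,0],"claw":0.8},{"slide":[16.4,32.2,12.2],"delta_rot":[0,0,0],"claw":0.8}]' 40; python3 d.py 0.6245 -0.155 0.012 5
python3 - <<'E'
from h import *
im=read_camera("side"); c=proj("side",[[.6245,-.155,.02]])[0].astype(int); print(c)
cv2.imwrite("pics/s1.png",cv2.resize(im[c[1]-60:c[1]+40,c[0]-65:c[0]+65],None,fx=6,fy=6,interpolation=cv2.INTER_CUBIC)[:,:,::-1])
E
```

```text
clock: 2.65
tcp_pos: [0.6228, -0.1535, 0.0591]
eef_rot: [3.141, 0.001, 0.086]
ft_force: [-0.4, -0.1, 0.4]
width: 0.899
gripper_force: 0.0
t 2.65 slide [0.16 0.17 4.71] rot [ 0.   0.1 -0.1] F [-0.4 -0.1  0.4] w 0.899
[336 246]
```

View pics/s1.png

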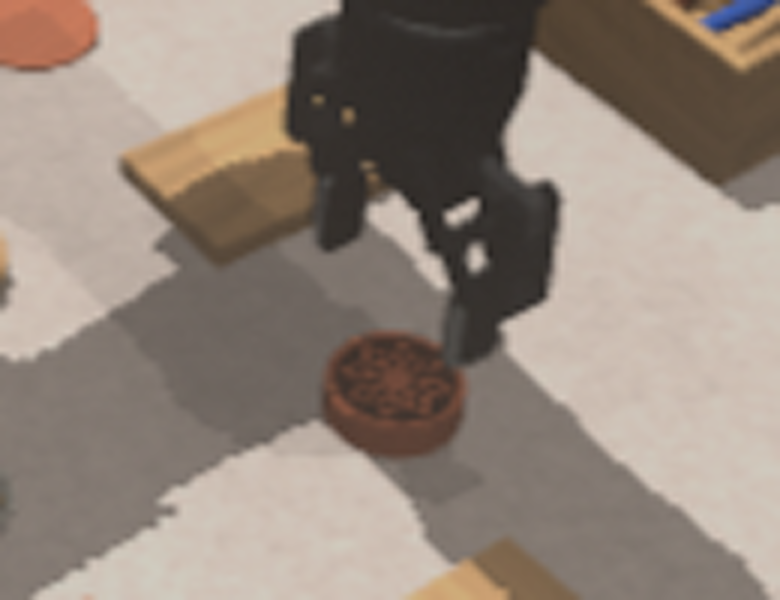

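The picture shows the open fingers straddling the round plaque, with the near fingertip at about (349,246). I'll work out the tip height from that pixel.

Run:
```python
from h import *
for z in (.03,.04,.05,.06,.07): print(z,proj("side",[[.626,-.196,z],[.6366,-.195,z],[.6154,-.197,z]]).round(1).tolist())
```

```text
0.03 [[346.2, 253.8], [349.5, 252.1], [342.9, 255.5]]
0.04 [[346.6, 250.9], [350.0, 249.3], [343.3, 252.6]]
0.05 [[347.1, 248.0], [350.4, 246.4], [343.7, 249.7]]
0.06 [[347.5, 245.1], [350.9, 243.4], [344.2, 246.8]]
0.07 [[348.0, 242.2], [351.3, 240.5], [344.6, 243.9]]
```

```bash
python3 -m crank '[{"slide":[0.15,0.15,2],"delta_rot":[0,0,0],"claw":0.8},{"slide":[0.15,0.15,3.5],"delta_rot":[0,0,0],"claw":0.8},{"slide":[0.15,0.15,4.7],"delta_rot":[0,0,0],"claw":0.8},{"slide":[0.15,0.15,4.7],"delta_rot":[0,0,0],"claw":0.8}]' 40; python3 d.py 0.6245 -0.155 0.012 5
```

```text
clock: 3.2
tcp_pos: [0.6237, -0.1541, 0.0111]
eef_rot: [-3.141, 0.002, 0.087]
ft_force: [0.4, 0.3, -0.6]
width: 0.902
gripper_force: 0.0
t 3.2 slide [ 0.07  0.1  -0.09] rot [-0.   0.1 -0. ] F [ 0.4  0.3 -0.6] w 0.902
```

```bash
python3 -m crank '[{"slide":[0.05,0.1,0.4],"delta_rot":[0,0,0],"claw":0.8},{"slide":[0.05,0.1,0.4],"delta_rot":[0,0,0],"claw":0},{"slide":[0.05,0.1,0.4],"delta_rot":[0,0,0],"claw":0},{"slide":[0.05,0.1,0.4],"delta_rot":[0,0,0],"claw":0},{"slide":[0.05,0.1,0.4],"delta_rot":[0,0,0],"claw":0}]' 40; python3 d.py 0.574 0.2937 0.07 5
```

```text
clock: 3.82
tcp_pos: [0.6257, -0.1555, 0.0094]
eef_rot: [3.141, -0.001, 0.087]
ft_force: [0.0, 0.3, 3.7]
width: 0.678
gripper_force: 43.4
t 3.83 slide [ -1.25 -45.19  -6.08] rot [ 0.  -0.1 -0. ] F [0.  0.3 3.7] w 0.678
```

```bash
python3 -m crank '[{"slide":[0,0,-3],"delta_rot":[0,0,0],"claw":0},{"slide":[0,0,-6],"delta_rot":[0,0,0],"claw":0},{"slide":[-1.1,-45.2,-6],"delta_rot":[0,0,0],"claw":0},{"slide":[-1.1,-45.2,-6],"delta_rot":[0,0,0],"claw":0},{"slide":[-1.1,-45.2,-6],"delta_rot":[0,0,0],"claw":0},{"slide":[-1.1,-45.2,-6],"delta_rot":[0,0,0],"claw":0},{"slide":[-1.1,-45.2,-6],"delta_rot":[0,0,0],"claw":0},{"slide":[-1.1,-45.2,-6],"delta_rot":[0,0,0],"claw":0}]' && python3 -m crank '[{"slide":[0,0,0],"delta_rot":[0,0,0],"claw":0},{"slide":[0,0,0],"delta_rot":[0,0,0],"claw":0}]'; python3 d.py 0.5754 0.2937 0.0225 5
```

```text
clock: 4.82
tcp_pos: [0.5826, 0.2192, 0.0679]
eef_rot: [3.141, 0.001, 0.087]
ft_force: [1.2, 0.7, -1.5]
width: 0.681
gripper_force: 43.4
clock: 5.08
tcp_pos: [0.5831, 0.2174, 0.0677]
eef_rot: [3.141, 0.002, 0.087]
ft_force: [0.6, 0.3, -1.4]
width: 0.68
gripper_force: 43.5
t 5.08 slide [-0.1  -7.68  4.52] rot [0.  0.1 0. ] F [ 0.6  0.3 -1.4] w 0.68
```

```bash
python3 -m crank '[{"slide":[-0.1,-6,0],"delta_rot":[0,0,0],"claw":0},{"slide":[-0.1,-7.65,0],"delta_rot":[0,0,0],"claw":0},{"slide":[-0.1,-7.65,2],"delta_rot":[0,0,0],"claw":0},{"slide":[-0.1,-7.65,3.6],"delta_rot":[0,0,0],"claw":0},{"slide":[-0.1,-7.65,4.2],"delta_rot":[0,0,0],"claw":0},{"slide":[-0.1,-7.65,4.2],"delta_rot":[0,0,0],"claw":0}]'; python3 d.py 0.5754 0.2937 0.0215 5
```

```text
clock: 5.82
tcp_pos: [0.576, 0.2924, 0.0258]
eef_rot: [3.14, 0.001, 0.086]
ft_force: [0.2, -0.7, -0.6]
width: 0.678
gripper_force: 43.7
t 5.83 slide [-0.05 -0.14  0.43] rot [ 0.1  0.1 -0.1] F [ 0.2 -0.7 -0.6] w 0.678
```

```bash
python3 -m crank '[{"slide":[-0.05,-0.1,0.2],"delta_rot":[0,0,0],"claw":0},{"slide":[-0.05,-0.1,0.35],"delta_rot":[0,0,0],"claw":0},{"slide":[-0.05,-0.1,0.45],"delta_rot":[0,0,0],"claw":0},{"slide":[-0.05,-0.1,0.45],"delta_rot":[0,0,0],"claw":0}]'; python3 d.py 0.5754 0.2937 0.0215 5
```

```text
clock: 6.32
tcp_pos: [0.5754, 0.2945, 0.0221]
eef_rot: [3.142, 0.0, 0.087]
ft_force: [-0.3, -0.0, -2.4]
width: 0.681
gripper_force: 43.7
t 6.33 slide [-0.01  0.08  0.06] rot [ 0.  0. -0.] F [-0.3 -0.  -2.4] w 0.681
```

```bash
python3 -m crank '[{"slide":[0,0.0,0.05],"delta_rot":[0,0,0],"claw":0},{"slide":[0,0,0.1],"delta_rot":[0,0,0],"claw":0},{"slide":[0,0,0.1],"delta_rot":[0,0,0],"claw":0}]'; python3 d.py 0.5754 0.2937 0.0215 5
```

```text
clock: 6.7
tcp_pos: [0.5755, 0.2945, 0.0214]
eef_rot: [3.142, -0.0, 0.087]
ft_force: [-0.9, -0.8, 1.0]
width: 0.682
gripper_force: 43.9
t 6.7 slide [-0.02  0.08 -0.01] rot [ 0. -0. -0.] F [-0.9 -0.8  1. ] w 0.682
```

```bash
python3 -m crank '[{"slide":[0,0,0],"delta_rot":[0,0,0],"claw":0.5},{"slide":[0,0,0],"delta_rot":[0,0,0],"claw":0.8},{"slide":[0,0,0],"delta_rot":[0,0,0],"claw":0.8},{"slide":[0,0,-3],"delta_rot":[0,0,0],"claw":0.8},{"slide":[0,0,-7],"delta_rot":[0,0,0],"claw":0.8},{"slide":[0,0,-7],"delta_rot":[0,0,0],"claw":0.8}]'; python3 d.py 0.431 -0.233 0.07 13.5
```

```text
clock: 7.45
tcp_pos: [0.5775, 0.2956, 0.0959]
eef_rot: [-3.138, -0.007, 0.087]
ft_force: [-0.0, 0.1, -0.4]
width: 0.898
gripper_force: 0.0
t 7.45 slide [-19.2   51.39   2.29] rot [-0.2 -0.4 -8.5] F [-0.   0.1 -0.4] w 0.898
```

```bash
python3 -m crank '[{"slide":[-19.2,51.4,2],"delta_rot":[0,0,-8.5],"claw":0.7},{"slide":[-19.2,51.4,2],"delta_rot":[0,0,-8.5],"claw":0.7},{"slide":[-19.2,51.4,2],"delta_rot":[0,0,-8.5],"claw":0.7},{"slide":[-19.2,51.4,2],"delta_rot":[0,0,-8.5],"claw":0.7},{"slide":[-19.2,51.4,2],"delta_rot":[0,0,-8.5],"claw":0.7},{"slide":[-19.2,51.4,2],"delta_rot":[0,0,-8.5],"claw":0.7},{"slide":[-19.2,51.4,2],"delta_rot":[0,0,-8.5],"claw":0.7},{"slide":[-19.2,51.4,2],"delta_rot":[0,0,-8.5],"claw":0.7}]'; python3 d.py 0.431 -0.233 0.07 13.5
python3 - <<'E'
from h import *
im=read_camera("top"); cv2.imwrite("pics/t1.png",im[:,:,::-1])
V=cv2.resize(im,None,fx=10,fy=10,interpolation=cv2.INTER_CUBIC)
f=fit("top",im,"round",(179,201),0,.012)
print(np.round(f[:2],4),f[3])
H=hull("top","round",.574,.2937,0,.015,0,.012)
for h in(f[4],H): cv2.polylines(V,[np.round((h+.5)*10-.5).astype(np.int32)],True,(0,0,255),1)
cv2.imwrite("pics/c1.png",V[1780:2230,1550:2030,::-1])
E
```

```text
clock: 8.45
tcp_pos: [0.4409, -0.1887, 0.0727]
eef_rot: [3.142, -0.001, 0.236]
ft_force: [1.9, 0.1, 0.2]
width: 0.847
gripper_force: 0.0
t 8.45 slide [-1.99  4.08  0.27] rot [ 0. -0. -0.] F [1.9 0.1 0.2] w 0.847
[0.5752 0.2953] 0.9475287760930907
```

View pics/c1.png

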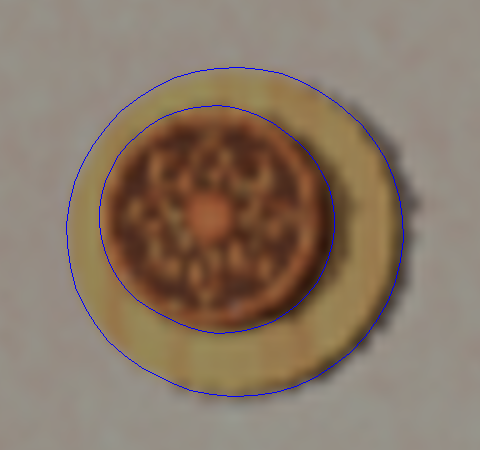

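The plaque sits on the round board, whose outline is centred at about crop (235,230). Allowing for parallax, it is about 1–2 mm off in +x and +y; I'll fine-tune at the end. Next is the square.

```bash
python3 -m crank '[{"slide":[-2,4.1,0.2],"delta_rot":[0,0,0],"claw":0.7},{"slide":[-2,4.1,0.2],"delta_rot":[0,0,0],"claw":0.7},{"slide":[-2,4.1,2.5],"delta_rot":[0,0,0],"claw":0.7},{"slide":[-2,4.1,4.5],"delta_rot":[0,0,0],"claw":0.7},{"slide":[-2,4.1,4.5],"delta_rot":[0,0,0],"claw":0.7}]'; python3 d.py 0.431 -0.233 0.009 13.5
```

```text
clock: 9.12
tcp_pos: [0.4308, -0.2307, 0.0261]
eef_rot: [-3.14, 0.003, 0.235]
ft_force: [0.2, -0.5, -0.3]
width: 0.849
gripper_force: 0.0
t 9.12 slide [-0.03  0.23  1.71] rot [-0.1  0.2 -0. ] F [ 0.2 -0.5 -0.3] w 0.849
```

```bash
python3 -m crank '[{"slide":[0,0.15,1],"delta_rot":[0,0,0],"claw":0.7},{"slide":[0,0.15,1.75],"delta_rot":[0,0,0],"claw":0.7},{"slide":[0,0.15,1.75],"delta_rot":[0,0,0],"claw":0.7},{"slide":[0,0.15,1.75],"delta_rot":[0,0,0],"claw":-0.1},{"slide":[0,0.15,1.75],"delta_rot":[0,0,0],"claw":-0.1},{"slide":[0,0.15,1.75],"delta_rot":[0,0,0],"claw":-0.1},{"slide":[0,0.15,1.75],"delta_rot":[0,0,0],"claw":-0.1}]'; python3 d.py 0.431 -0.233 0.009 13.5
```

```text
clock: 10.0
tcp_pos: [0.4328, -0.2332, 0.0112]
eef_rot: [3.141, -0.001, 0.235]
ft_force: [-0.3, 1.0, 4.5]
width: 0.644
gripper_force: 43.9
t 10.0 slide [-0.17 -0.06  0.22] rot [ 0.  -0.1 -0. ] F [-0.3  1.   4.5] w 0.644
```

```bash
python3 d.py 0.5835 -0.296 0.06 9.6; python3 -m crank '[{"slide":[0,0,-3],"delta_rot":[0,0,0],"claw":-0.1},{"slide":[0,0,-5],"delta_rot":[0,0,0],"claw":-0.1},{"slide":[0,0,-5],"delta_rot":[0,0,0],"claw":-0.1}]'; python3 d.py 0.5835 -0.296 0.06 9.6
```

```text
t 10.0 slide [13.2   9.63 -4.86] rot [ 0.  -0.1  3.9] F [-0.3  1.   4.5] w 0.644
clock: 10.38
tcp_pos: [0.4329, -0.2331, 0.0612]
eef_rot: [3.141, -0.002, 0.235]
ft_force: [0.2, 0.7, -1.7]
width: 0.642
gripper_force: 43.3
t 10.38 slide [13.18  9.63  0.16] rot [ 0.  -0.1  3.9] F [ 0.2  0.7 -1.7] w 0.642
```

```bash
python3 -m crank '[{"slide":[13.2,9.6,0],"delta_rot":[0,0,3.9],"claw":-0.1},{"slide":[13.2,9.6,0],"delta_rot":[0,0,3.9],"claw":-0.1},{"slide":[13.2,9.6,0],"delta_rot":[0,0,3.9],"claw":-0.1},{"slide":[13.2,9.6,0],"delta_rot":[0,0,3.9],"claw":-0.1},{"slide":[13.2,9.6,2],"delta_rot":[0,0,3.9],"claw":-0.1},{"slide":[13.2,9.6,3],"delta_rot":[0,0,3.9],"claw":-0.1},{"slide":[13.2,9.6,3.4],"delta_rot":[0,0,3.9],"claw":-0.1},{"slide":[13.2,9.6,3.4],"delta_rot":[0,0,3.9],"claw":-0.1}]'; python3 d.py 0.5835 -0.296 0.0232 9.6
```

```text
clock: 11.38
tcp_pos: [0.5827, -0.2955, 0.0266]
eef_rot: [3.141, -0.0, 0.167]
ft_force: [0.7, 0.4, -0.5]
width: 0.644
gripper_force: 43.3
t 11.38 slide [0.07 0.06 0.34] rot [ 0. -0. -0.] F [ 0.7  0.4 -0.5] w 0.644
```

```bash
python3 -m crank '[{"slide":[0.05,0.05,0.15],"delta_rot":[0,0,0],"claw":-0.1},{"slide":[0.05,0.05,0.3],"delta_rot":[0,0,0],"claw":-0.1},{"slide":[0.05,0.05,0.4],"delta_rot":[0,0,0],"claw":-0.1},{"slide":[0.05,0.05,0.4],"delta_rot":[0,0,0],"claw":-0.1}]'; python3 d.py 0.5835 -0.296 0.0232 9.6
```

```text
clock: 11.88
tcp_pos: [0.5838, -0.2961, 0.0233]
eef_rot: [3.141, -0.0, 0.167]
ft_force: [-1.9, 2.1, 4.3]
width: 0.642
gripper_force: 43.8
t 11.88 slide [-0.03 -0.01  0.01] rot [ 0. -0. -0.] F [-1.9  2.1  4.3] w 0.642
```

Touching (Fz went from about −1.5 to +4.3). Release, rise and go to the oblong.

```bash
python3 -m crank '[{"slide":[0,0,0],"delta_rot":[0,0,0],"claw":0.4},{"slide":[0,0,0],"delta_rot":[0,0,0],"claw":0.7},{"slide":[0,0,0],"delta_rot":[0,0,0],"claw":0.7},{"slide":[0,0,-3],"delta_rot":[0,0,0],"claw":0.6},{"slide":[0,0,-5],"delta_rot":[0,0,0],"claw":0.6},{"slide":[0,0,-5],"delta_rot":[0,0,0],"claw":0.6}]'; python3 d.py 0.492 -0.406 0.06 14.8
```

```text
clock: 12.62
tcp_pos: [0.5849, -0.2964, 0.075]
eef_rot: [3.14, -0.004, 0.167]
ft_force: [0.8, 0.7, -0.0]
width: 0.797
gripper_force: 0.0
t 12.62 slide [-10.98   9.26   1.48] rot [ 0.1 -0.2 -5.2] F [ 0.8  0.7 -0. ] w 0.797
```

```bash
python3 -m crank '[{"slide":[-11,9.3,0],"delta_rot":[0,0,-5.2],"claw":0.5},{"slide":[-11,9.3,0],"delta_rot":[0,0,-5.2],"claw":0.5},{"slide":[-11,9.3,0],"delta_rot":[0,0,-5.2],"claw":0.5},{"slide":[-11,9.3,2],"delta_rot":[0,0,-5.2],"claw":0.5},{"slide":[-11,9.3,4.5],"delta_rot":[0,0,-5.2],"claw":0.5},{"slide":[-11,9.3,4.5],"delta_rot":[0,0,-5.2],"claw":0.5},{"slide":[-11,9.3,4.5],"delta_rot":[0,0,-5.2],"claw":0.5}]'; python3 d.py 0.492 -0.406 0.0115 14.8
```

```text
clock: 13.5
tcp_pos: [0.4912, -0.4055, 0.0276]
eef_rot: [3.141, 0.0, 0.259]
ft_force: [0.2, 0.1, 1.0]
width: 0.747
gripper_force: 0.0
t 13.5 slide [0.06 0.06 1.61] rot [0. 0. 0.] F [0.2 0.1 1. ] w 0.747
```

```bash
python3 -m crank '[{"slide":[0,0.05,1],"delta_rot":[0,0,0],"claw":0.5},{"slide":[0,0.05,1.4],"delta_rot":[0,0,0],"claw":0.5},{"slide":[0,0.05,1.4],"delta_rot":[0,0,0],"claw":-0.3},{"slide":[0,0.05,1.4],"delta_rot":[0,0,0],"claw":-0.3},{"slide":[0,0.05,1.4],"delta_rot":[0,0,0],"claw":-0.3},{"slide":[0,0.05,1.4],"delta_rot":[0,0,0],"claw":-0.3}]'; python3 d.py 0.492 -0.406 0.0115 14.8
python3 - <<'E'
from h import *
im=read_camera("top"); cv2.imwrite("pics/t2.png",im[:,:,::-1])
f=fit("top",im,"square",(392,204),0,.012); print(np.round(f[:2],4),np.degrees(f[2]),f[3])
f=fit("top",im,"round",(179,201),0,.012); print(np.round(f[:2],4),f[3])
E
```

```text
clock: 14.25
tcp_pos: [0.4907, -0.4065, 0.0136]
eef_rot: [3.141, -0.0, 0.258]
ft_force: [-0.3, -0.7, 0.3]
width: 0.525
gripper_force: 42.3
t 14.25 slide [ 0.14 -0.02  0.21] rot [ 0. -0. -0.] F [-0.3 -0.7  0.3] w 0.525
[ 0.5747 -0.2817] 33.03165502708864 0.007054943471710762
[0.5754 0.2956] 0.948100714425137
```

```bash
python3 -m crank '[{"slide":[0,0,-3],"delta_rot":[0,0,0],"claw":-0.3},{"slide":[0,0,-5.5],"delta_rot":[0,0,0],"claw":-0.3},{"slide":[0,0,-5.5],"delta_rot":[0,0,0],"claw":-0.3}]'; python3 d.py 0.6545 -0.0049 0.07 4.8
python3 - <<'E'
from h import *
im=read_camera("top"); cv2.imwrite("pics/t3.png",im[:,:,::-1])
E
```

```text
clock: 14.68
tcp_pos: [0.4918, -0.4072, 0.071]
eef_rot: [3.138, -0.003, 0.258]
ft_force: [0.5, -0.2, -1.6]
width: 0.524
gripper_force: 42.2
t 14.68 slide [ 25.99 -34.76   0.07] rot [ 0.2 -0.2 10. ] F [ 0.5 -0.2 -1.6] w 0.524
```

```bash
python3 -m crank '[{"slide":[26,-34.8,0],"delta_rot":[0,0,10],"claw":-0.3},{"slide":[26,-34.8,0],"delta_rot":[0,0,10],"claw":-0.3},{"slide":[26,-34.8,0],"delta_rot":[0,0,10],"claw":-0.3},{"slide":[26,-34.8,0],"delta_rot":[0,0,10],"claw":-0.3},{"slide":[26,-34.8,0],"delta_rot":[0,0,10],"claw":-0.3},{"slide":[26,-34.8,0],"delta_rot":[0,0,10],"claw":-0.3},{"slide":[26,-34.8,0],"delta_rot":[0,0,10],"claw":-0.3},{"slide":[26,-34.8,0],"delta_rot":[0,0,10],"claw":-0.3}]'; python3 -m crank '[{"slide":[0,0,0],"delta_rot":[0,0,0],"claw":-0.3}]';python3 d.py 0.6545 -0.0049 0.0285 4.8
python3 - <<'E'
from h import *
im=read_camera("top"); cv2.imwrite("pics/t4.png",im[:,:,::-1])
f=fit("top",im,"square",(391,204),0,.012); print(np.round(f[:2],4),np.degrees(f[2]),f[3])
V=cv2.resize(im,None,fx=10,fy=10,interpolation=cv2.INTER_CUBIC)
for h in(f[4],hull("top","square",.5816,-.296,np.radians(9.6),.015,0,.012)): cv2.polylines(V,[np.round((h+.5)*10-.5).astype(np.int32)],True,(0,0,255),1)
cv2.imwrite("pics/c2.png",V[1800:2270,3670:4170,::-1])
E
```

```text
clock: 15.72
tcp_pos: [0.6533, 0.0002, 0.0659]
eef_rot: [-3.141, 0.003, 0.088]
ft_force: [-0.6, -0.7, -1.5]
width: 0.526
gripper_force: 42.2
clock: 15.85
tcp_pos: [0.6526, -0.0036, 0.0666]
eef_rot: [3.141, 0.003, 0.084]
ft_force: [0.9, 0.3, -1.1]
width: 0.52
gripper_force: 42.2
t 15.85 slide [0.19 0.14 3.81] rot [0.  0.2 0. ] F [ 0.9  0.3 -1.1] w 0.52
[ 0.5818 -0.2952] 99.68031421867127 0.9570815973367571
```

View pics/c2.png

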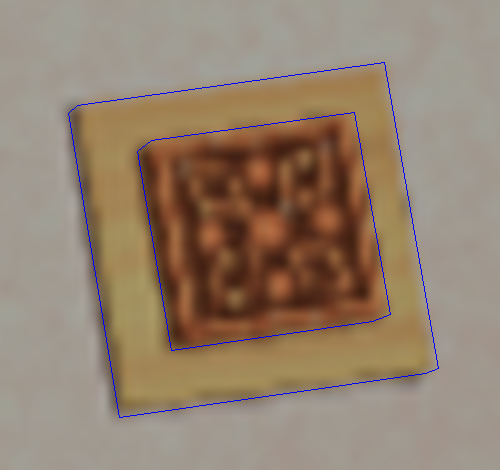

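The square plaque is parallel with its board and within 1 mm of centre, measured by hulls at crop (265,230) against (253,240), the difference being parallax. Lower the oblong.

```bash
python3 -m crank '[{"slide":[0.15,0.1,2],"delta_rot":[0,0,0],"claw":-0.3},{"slide":[0.15,0.1,3.5],"delta_rot":[0,0,0],"claw":-0.3},{"slide":[0.15,0.1,3.8],"delta_rot":[0,0,0],"claw":-0.3},{"slide":[0.15,0.1,3.8],"delta_rot":[0,0,0],"claw":-0.3},{"slide":[0.15,0.1,3.8],"delta_rot":[0,0,0],"claw":-0.3}]';python3 d.py 0.6545 -0.0049 0.0256 4.8
```

```text
clock: 16.52
tcp_pos: [0.6554, -0.0046, 0.0312]
eef_rot: [3.141, -0.001, 0.083]
ft_force: [-1.5, 0.5, -1.2]
width: 0.521
gripper_force: 42.2
t 16.52 slide [-0.1   0.02  0.56] rot [ 0.  -0.1 -0. ] F [-1.5  0.5 -1.2] w 0.521
```

```bash
python3 -m crank '[{"slide":[-0.1,0,0.2],"delta_rot":[0,0,0],"claw":-0.3},{"slide":[-0.1,0,0.35],"delta_rot":[0,0,0],"claw":-0.3},{"slide":[-0.1,0,0.5],"delta_rot":[0,0,0],"claw":-0.3},{"slide":[-0.1,0,0.55],"delta_rot":[0,0,0],"claw":-0.3},{"slide":[-0.1,0,0.55],"delta_rot":[0,0,0],"claw":-0.3}]';python3 d.py 0.6545 -0.0049 0.0256 4.8
```

```text
clock: 17.15
tcp_pos: [0.654, -0.0047, 0.0256]
eef_rot: [3.141, -0.0, 0.083]
ft_force: [-3.3, 0.6, 4.1]
width: 0.521
gripper_force: 42.7
t 17.15 slide [ 0.05  0.03 -0.  ] rot [ 0. -0. -0.] F [-3.3  0.6  4.1] w 0.521
```

Contact. Release, rise and head for the round-ended plaque.

```bash
python3 -m crank '[{"slide":[0,0,0],"delta_rot":[0,0,0],"claw":0.2},{"slide":[0,0,0],"delta_rot":[0,0,0],"claw":0.5},{"slide":[0,0,0],"delta_rot":[0,0,0],"claw":0.5},{"slide":[0,0,-3],"delta_rot":[0,0,0],"claw":0.5},{"slide":[0,0,-5],"delta_rot":[0,0,0],"claw":0.5},{"slide":[0,0,-5],"delta_rot":[0,0,0],"claw":0.5}]'; python3 d.py 0.4804 0.4352 0.07 16.7
```

```text
clock: 17.9
tcp_pos: [0.6553, -0.0045, 0.0775]
eef_rot: [-3.141, -0.004, 0.083]
ft_force: [-0.3, -0.9, -0.1]
width: 0.752
gripper_force: 0.0
t 17.9 slide [-13.77 -45.27   0.7 ] rot [  0.   -0.2 -11.9] F [-0.3 -0.9 -0.1] w 0.752
```

```bash
python3 -m crank '[{"slide":[-13.8,-45.3,0],"delta_rot":[0,0,-11.9],"claw":0.5},{"slide":[-13.8,-45.3,0],"delta_rot":[0,0,-11.9],"claw":0.5},{"slide":[-13.8,-45.3,0],"delta_rot":[0,0,-11.9],"claw":0.5},{"slide":[-13.8,-45.3,0],"delta_rot":[0,0,-11.9],"claw":0.5},{"slide":[-13.8,-45.3,0],"delta_rot":[0,0,-11.9],"claw":0.5},{"slide":[-13.8,-45.3,0],"delta_rot":[0,0,-11.9],"claw":0.5},{"slide":[-13.8,-45.3,0],"delta_rot":[0,0,-11.9],"claw":0.5},{"slide":[-13.8,-45.3,0],"delta_rot":[0,0,-11.9],"claw":0.5}]'; python3 -m crank '[{"slide":[0,0,0],"delta_rot":[0,0,0],"claw":0.5},{"slide":[0,0,0],"delta_rot":[0,0,0],"claw":0.5}]';python3 d.py 0.4804 0.4352 0.028 16.7
python3 - <<'E'
from h import *
im=read_camera("top"); cv2.imwrite("pics/t5.png",im[:,:,::-1])
f=fit("top",im,"oblong",(287,174),0,.012); print(np.round(f[:2],4),np.degrees(f[2]),f[3])
V=cv2.resize(im,None,fx=10,fy=10,interpolation=cv2.INTER_CUBIC)
for h in(f[4],hull("top","oblong",.6557,-.0046,np.radians(4.8),.015,0,.012)): cv2.polylines(V,[np.round((h+.5)*10-.5).astype(np.int32)],True,(0,0,255),1)
cv2.imwrite("pics/c3.png",V[1500:2000,2650:3110,::-1])
E
```

```text
clock: 18.9
tcp_pos: [0.4769, 0.4376, 0.0736]
eef_rot: [3.141, 0.001, 0.293]
ft_force: [0.4, -0.0, -0.2]
width: 0.752
gripper_force: 0.0
clock: 19.15
tcp_pos: [0.4786, 0.4347, 0.074]
eef_rot: [3.141, 0.001, 0.291]
ft_force: [0.0, 0.2, -0.4]
width: 0.754
gripper_force: 0.0
t 19.15 slide [ 0.19 -0.    4.6 ] rot [ 0.1  0.1 -0. ] F [ 0.   0.2 -0.4] w 0.754
[ 0.6554 -0.0039] 5.138987237430421 0.9542305570125544
```

View pics/c3.png

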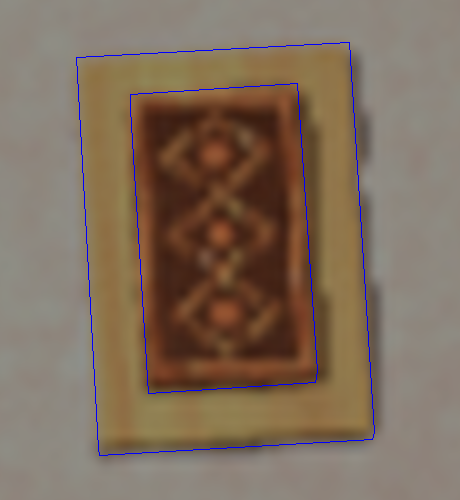

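The oblong is parallel and centred to under 1 mm. Its offset in the crop, hull centre (223,238) against (225,248), is parallax. Now the round-ended plaque.

```bash
python3 -m crank '[{"slide":[0.2,0,2.5],"delta_rot":[0,0,0],"claw":0.5},{"slide":[0.2,0,4.6],"delta_rot":[0,0,0],"claw":0.5},{"slide":[0.2,0,5.5],"delta_rot":[0,0,0],"claw":0.5},{"slide":[0.2,0,6.0],"delta_rot":[0,0,0],"claw":0.5},{"slide":[0.2,0,6.0],"delta_rot":[0,0,0],"claw":0.5}]'; python3 d.py 0.4804 0.4352 0.0135 16.7
```

```text
clock: 19.82
tcp_pos: [0.4809, 0.4359, 0.0151]
eef_rot: [3.142, -0.0, 0.291]
ft_force: [0.1, -0.9, -0.2]
width: 0.75
gripper_force: 0.0
t 19.82 slide [-0.07  0.05  0.16] rot [ 0. -0. -0.] F [ 0.1 -0.9 -0.2] w 0.75
```

```bash
python3 -m crank '[{"slide":[0,0.05,0.15],"delta_rot":[0,0,0],"claw":0.5},{"slide":[0,0.05,0.15],"delta_rot":[0,0,0],"claw":-0.3},{"slide":[0,0.05,0.15],"delta_rot":[0,0,0],"claw":-0.3},{"slide":[0,0.05,0.15],"delta_rot":[0,0,0],"claw":-0.3},{"slide":[0,0.05,0.15],"delta_rot":[0,0,0],"claw":-0.3}]';python3 d.py 0.4804 0.4352 0.0135 16.7;  python3 -m crank '[{"slide":[0,0,-3],"delta_rot":[0,0,0],"claw":-0.3},{"slide":[0,0,-5.5],"delta_rot":[0,0,0],"claw":-0.3},{"slide":[0,0,-5.5],"delta_rot":[0,0,0],"claw":-0.3}]'; python3 d.py 0.469 0.0101 0.07 3.1
```

```text
clock: 20.45
tcp_pos: [0.4812, 0.4357, 0.0143]
eef_rot: [-3.141, -0.001, 0.291]
ft_force: [0.1, -0.1, 5.5]
width: 0.523
gripper_force: 41.3
t 20.45 slide [-0.09  0.03  0.08] rot [-0.  -0.1 -0. ] F [ 0.1 -0.1  5.5] w 0.523
clock: 20.82
tcp_pos: [0.4813, 0.4361, 0.0699]
eef_rot: [-3.14, -0.002, 0.291]
ft_force: [-0.1, 0.3, -2.1]
width: 0.523
gripper_force: 41.2
t 20.82 slide [-13.4   40.46  -0.12] rot [-0.1 -0.1 13.6] F [-0.1  0.3 -2.1] w 0.523
```

```bash
python3 -m crank '[{"slide":[-13.3,40.5,0],"delta_rot":[0,0,13.6],"claw":-0.3},{"slide":[-13.3,40.5,0],"delta_rot":[0,0,13.6],"claw":-0.3},{"slide":[-13.3,40.5,0],"delta_rot":[0,0,13.6],"claw":-0.3},{"slide":[-13.3,40.5,0],"delta_rot":[0,0,13.6],"claw":-0.3},{"slide":[-13.3,40.5,0],"delta_rot":[0,0,13.6],"claw":-0.3},{"slide":[-13.3,40.5,0],"delta_rot":[0,0,13.6],"claw":-0.3},{"slide":[-13.3,40.5,0],"delta_rot":[0,0,13.6],"claw":-0.3},{"slide":[-13.3,40.5,0],"delta_rot":[0,0,13.6],"claw":-0.3}]'; python3 -m crank '[{"slide":[0,0,0],"delta_rot":[0,0,0],"claw":-0.3},{"slide":[0,0,0],"delta_rot":[0,0,0],"claw":-0.3}]';python3 d.py 0.4698 0.0104 0.0305 3.1
```

```text
clock: 21.82
tcp_pos: [0.4683, 0.0064, 0.0665]
eef_rot: [3.141, 0.003, 0.049]
ft_force: [-0.2, -0.0, -2.3]
width: 0.522
gripper_force: 41.4
clock: 22.08
tcp_pos: [0.4694, 0.0101, 0.0677]
eef_rot: [3.142, 0.001, 0.055]
ft_force: [0.2, 0.3, -1.2]
width: 0.522
gripper_force: 41.4
t 22.07 slide [ 0.05 -0.03  3.72] rot [0.  0.1 0. ] F [ 0.2  0.3 -1.2] w 0.522
```

```bash
python3 -m crank '[{"slide":[0,0,2],"delta_rot":[0,0,0],"claw":-0.3},{"slide":[0,0,3.2],"delta_rot":[0,0,0],"claw":-0.3},{"slide":[0,0,3.6],"delta_rot":[0,0,0],"claw":-0.3},{"slide":[0,0,3.7],"delta_rot":[0,0,0],"claw":-0.3},{"slide":[0,0,3.7],"delta_rot":[0,0,0],"claw":-0.3}]';python3 d.py 0.4698 0.0104 0.0263 3.1
```

```text
clock: 22.7
tcp_pos: [0.47, 0.0094, 0.032]
eef_rot: [3.142, -0.001, 0.054]
ft_force: [-0.2, 0.5, -1.6]
width: 0.526
gripper_force: 41.3
t 22.7 slide [-0.01 -0.1   0.57] rot [ 0. -0. -0.] F [-0.2  0.5 -1.6] w 0.526
```

```bash
python3 -m crank '[{"slide":[0,-0.05,0.2],"delta_rot":[0,0,0],"claw":-0.3},{"slide":[0,-0.05,0.35],"delta_rot":[0,0,0],"claw":-0.3},{"slide":[0,-0.05,0.5],"delta_rot":[0,0,0],"claw":-0.3},{"slide":[0,-0.05,0.55],"delta_rot":[0,0,0],"claw":-0.3},{"slide":[0,-0.05,0.55],"delta_rot":[0,0,0],"claw":-0.3}]';python3 d.py 0.4698 0.0104 0.0263 3.1
```

```text
clock: 23.32
tcp_pos: [0.4696, 0.0097, 0.0263]
eef_rot: [3.141, -0.0, 0.054]
ft_force: [-2.4, 0.5, 2.8]
width: 0.524
gripper_force: 41.8
t 23.32 slide [ 0.02 -0.07  0.  ] rot [ 0. -0. -0.] F [-2.4  0.5  2.8] w 0.524
```

```bash
python3 -m crank '[{"slide":[0,0,0],"delta_rot":[0,0,0],"claw":0.2},{"slide":[0,0,0],"delta_rot":[0,0,0],"claw":0.5},{"slide":[0,0,0],"delta_rot":[0,0,0],"claw":0.5},{"slide":[0,0,-3],"delta_rot":[0,0,0],"claw":0.5},{"slide":[0,0,-5],"delta_rot":[0,0,0],"claw":0.5},{"slide":[0,0,-5],"delta_rot":[0,0,0],"claw":0.8}]'; python3 d.py 0.5755 0.295 0.075 5
```

```text
clock: 24.08
tcp_pos: [0.4707, 0.01, 0.0776]
eef_rot: [-3.141, -0.003, 0.054]
ft_force: [-0.5, 0.3, -0.1]
width: 0.901
gripper_force: 0.0
t 24.07 slide [ 12.   -27.89   0.32] rot [-0.  -0.2 -1.9] F [-0.5  0.3 -0.1] w 0.901
```

```bash
python3 -m crank '[{"slide":[12,-27.9,0],"delta_rot":[0,0,-1.9],"claw":0.8},{"slide":[12,-27.9,0],"delta_rot":[0,0,-1.9],"claw":0.8},{"slide":[12,-27.9,0],"delta_rot":[0,0,-1.9],"claw":0.8},{"slide":[12,-27.9,0],"delta_rot":[0,0,-1.9],"claw":0.8},{"slide":[12,-27.9,0],"delta_rot":[0,0,-1.9],"claw":0.8},{"slide":[12,-27.9,0],"delta_rot":[0,0,-1.9],"claw":0.8},{"slide":[12,-27.9,0],"delta_rot":[0,0,-1.9],"claw":0.8},{"slide":[12,-27.9,0],"delta_rot":[0,0,-1.9],"claw":0.8}]';python3 d.py 0.5755 0.295 0.025 5
python3 - <<'E'
from h import *
im=read_camera("top"); cv2.imwrite("pics/t6.png",im[:,:,::-1])
f=fit("top",im,"ovalended",(281,242),0,.012); print(np.round(f[:2],4),np.degrees(f[2]),f[3])
V=cv2.resize(im,None,fx=10,fy=10,interpolation=cv2.INTER_CUBIC)
for h in(f[4],hull("top","ovalended",.469,.0101,np.radians(3.1),.015,0,.012)): cv2.polylines(V,[np.round((h+.5)*10-.5).astype(np.int32)],True,(0,0,255),1)
cv2.imwrite("pics/c4.png",V[2170:2670,2580:3040,::-1])
# rim-only check of round: lighter copper rim in earlier unobstructed picture, with several thresholds
im=cv2.imread("pics/t5.png")[:,:,::-1].copy(); 
for n in("t1","t2"):
    i=cv2.imread(f"pics/{n}.png")[:,:,::-1].copy()
    for t in(.35,.5,.65): print(n,t,np.round(fit("top",i,"round",(179,201),0,.012,thr=t)[:2],4))
i=cv2.imread("pics/top0.png")[:,:,::-1].copy()
for t in(.35,.5,.65): print("board",t,np.round(fit("top",i,"round",(179,201),1,thr=t)[:2],4))
E
```

```text
clock: 25.08
tcp_pos: [0.5743, 0.2938, 0.0759]
eef_rot: [3.141, 0.0, 0.086]
ft_force: [0.7, -0.0, -0.3]
width: 0.903
gripper_force: 0.0
t 25.07 slide [ 0.13 -0.11  5.09] rot [ 0.   0.  -0.1] F [ 0.7 -0.  -0.3] w 0.903
[0.4681 0.01  ] 180.85041358488394 0.9723430476450413
t1 0.35 [0.5749 0.2944]
t1 0.5 [0.5752 0.2953]
t1 0.65 [0.5755 0.2959]
t2 0.35 [0.5749 0.2947]
t2 0.5 [0.5754 0.2956]
t2 0.65 [0.5753 0.2958]
board 0.35 [0.5739 0.2936]
board 0.5 [0.574  0.2937]
board 0.65 [0.5743 0.2928]
```

View pics/c4.png

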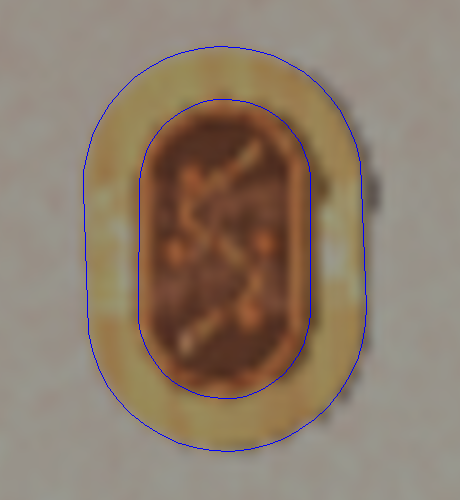

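The round-ended plaque looks centred, with hull centres at (224,248) and (225,248). Its yaw fit reads about 2° off, so I'll check how firm that number is.

```bash
python3 - <<'E'
from h import *
for n,b,z in(("top0",1,0),("t6",0,.012)):
    i=cv2.imread(f"pics/{n}.png")[:,:,::-1].copy()
    for t in(.25,.4,.5,.6,.75):
        f=fit("top",i,"ovalended",(281,242),b,z,thr=t); print(n,t,np.round(f[:2],4),round(np.degrees(f[2])%180,2),round(f[3],3))
E
python3 -m crank '[{"slide":[0.1,-0.1,2.5],"delta_rot":[0,0,0],"claw":0.8},{"slide":[0.1,-0.1,4.5],"delta_rot":[0,0,0],"claw":0.8},{"slide":[0.1,-0.1,5.3],"delta_rot":[0,0,0],"claw":0.8},{"slide":[0.1,-0.1,5.3],"delta_rot":[0,0,0],"claw":0.8},{"slide":[0.1,-0.1,5.3],"delta_rot":[0,0,0],"claw":0.8}]';python3 d.py 0.5755 0.2945 0.0225 5
```

```text
top0 0.25 [0.4691 0.0102] 2.98 0.969
top0 0.4 [0.4691 0.0101] 2.74 0.984
top0 0.5 [0.469  0.0101] 3.12 0.986
top0 0.6 [0.469  0.0101] 3.1 0.985
top0 0.75 [0.4689 0.01  ] 2.97 0.976
t6 0.25 [0.468  0.0098] 178.95 0.867
t6 0.4 [0.4681 0.01  ] 0.76 0.964
t6 0.5 [0.4681 0.01  ] 0.85 0.972
t6 0.6 [0.4681 0.0102] 0.89 0.964
t6 0.75 [0.4683 0.0104] 0.96 0.932
clock: 25.75
tcp_pos: [0.5759, 0.2961, 0.0239]
eef_rot: [-3.141, -0.001, 0.087]
ft_force: [-0.3, 0.0, -0.6]
width: 0.899
gripper_force: 0.0
t 25.75 slide [-0.05  0.16  0.14] rot [-0.  -0.1 -0. ] F [-0.3  0.  -0.6] w 0.899
```

```bash
python3 -m crank '[{"slide":[0,0.15,0.1],"delta_rot":[0,0,0],"claw":0.8},{"slide":[0,0.15,0.1],"delta_rot":[0,0,0],"claw":0.8},{"slide":[0,0.15,0.1],"delta_rot":[0,0,0],"claw":0},{"slide":[0,0.15,0.1],"delta_rot":[0,0,0],"claw":0},{"slide":[0,0.15,0.1],"delta_rot":[0,0,0],"claw":0},{"slide":[0,0.15,0.1],"delta_rot":[0,0,0],"claw":0}]';python3 d.py 0.5743 0.2929 0.0225 5; python3 -m crank '[{"slide":[0,0,-0.4],"delta_rot":[0,0,0],"claw":0},{"slide":[0,0,-0.4],"delta_rot":[0,0,0],"claw":0},{"slide":[0,0,-0.4],"delta_rot":[0,0,0],"claw":0}]';python3 d.py 0.5743 0.2929 0.0225 5
```

```text
clock: 26.5
tcp_pos: [0.5759, 0.2946, 0.0226]
eef_rot: [-3.141, -0.001, 0.087]
ft_force: [-0.7, -0.5, 4.8]
width: 0.681
gripper_force: 43.4
t 26.5 slide [-0.17  0.16  0.01] rot [-0.  -0.1 -0. ] F [-0.7 -0.5  4.8] w 0.681
clock: 26.88
tcp_pos: [0.5752, 0.294, 0.0252]
eef_rot: [3.141, 0.001, 0.086]
ft_force: [0.1, 0.1, -1.2]
width: 0.68
gripper_force: 43.0
t 26.88 slide [-0.1   0.11  0.27] rot [ 0.   0.1 -0. ] F [ 0.1  0.1 -1.2] w 0.68
```

```bash
python3 -m crank '[{"slide":[-0.05,0.1,0],"delta_rot":[0,0,0],"claw":0},{"slide":[-0.05,0.1,0.15],"delta_rot":[0,0,0],"claw":0},{"slide":[-0.05,0.1,0.3],"delta_rot":[0,0,0],"claw":0},{"slide":[-0.05,0.1,0.3],"delta_rot":[0,0,0],"claw":0}]';python3 d.py 0.5747 0.2930 0.0225 5
```

```text
clock: 27.38
tcp_pos: [0.5751, 0.2933, 0.0228]
eef_rot: [3.141, 0.0, 0.087]
ft_force: [-0.3, 0.1, -1.1]
width: 0.683
gripper_force: 43.0
t 27.38 slide [-0.04  0.02  0.03] rot [ 0.  0. -0.] F [-0.3  0.1 -1.1] w 0.683
```

```bash
python3 -m crank '[{"slide":[-0.03,0,0.04],"delta_rot":[0,0,0],"claw":0},{"slide":[-0.03,0,0.08],"delta_rot":[0,0,0],"claw":0},{"slide":[-0.03,0,0.08],"delta_rot":[0,0,0],"claw":0},{"slide":[-0.03,0,0.08],"delta_rot":[0,0,0],"claw":0}]';python3 d.py 0.5747 0.2930 0.0225 5
```

```text
clock: 27.88
tcp_pos: [0.575, 0.2933, 0.0226]
eef_rot: [3.142, -0.0, 0.087]
ft_force: [-2.3, -0.7, 3.5]
width: 0.681
gripper_force: 43.2
t 27.88 slide [-0.03  0.03  0.01] rot [ 0. -0. -0.] F [-2.3 -0.7  3.5] w 0.681
```

```bash
python3 -m crank '[{"slide":[0,0,0],"delta_rot":[0,0,0],"claw":0.5},{"slide":[0,0,0],"delta_rot":[0,0,0],"claw":0.8},{"slide":[0,0,0],"delta_rot":[0,0,0],"claw":0.8},{"slide":[0,0,-3],"delta_rot":[0,0,0],"claw":0.8},{"slide":[0,0,-5],"delta_rot":[0,0,0],"claw":0.8},{"slide":[0,0,-5],"delta_rot":[0,0,0],"claw":0.5}]'; python3 d.py 0.4696 0.0098 0.075 0.85
```

```text
clock: 28.62
tcp_pos: [0.5759, 0.2941, 0.0746]
eef_rot: [-3.139, -0.004, 0.087]
ft_force: [-0.8, -0.2, -0.1]
width: 0.754
gripper_force: 0.0
t 28.62 slide [-13.05  27.4   -0.15] rot [-0.1 -0.2  4.1] F [-0.8 -0.2 -0.1] w 0.754
```

```bash
python3 -m crank '[{"slide":[-13,27.4,0],"delta_rot":[0,0,4.1],"claw":0.5},{"slide":[-13,27.4,0],"delta_rot":[0,0,4.1],"claw":0.5},{"slide":[-13,27.4,0],"delta_rot":[0,0,4.1],"claw":0.5},{"slide":[-13,27.4,0],"delta_rot":[0,0,4.1],"claw":0.5},{"slide":[-13,27.4,0],"delta_rot":[0,0,4.1],"claw":0.5},{"slide":[-13,27.4,0],"delta_rot":[0,0,4.1],"claw":0.5},{"slide":[-13,27.4,0],"delta_rot":[0,0,4.1],"claw":0.5},{"slide":[-13,27.4,0],"delta_rot":[0,0,4.1],"claw":0.5}]';python3 d.py 0.4696 0.0098 0.027 0.85
python3 - <<'E'
from h import *
i=read_camera("top"); cv2.imwrite("pics/t7.png",i[:,:,::-1])
for t in(.4,.5,.6): print(np.round(fit("top",i,"round",(179,201),0,.012,thr=t)[:2],4))
E
```

```text
clock: 29.62
tcp_pos: [0.4692, 0.0098, 0.0717]
eef_rot: [3.141, 0.001, 0.016]
ft_force: [0.2, -0.5, -0.8]
width: 0.747
gripper_force: 0.0
t 29.62 slide [0.04 0.   4.47] rot [0.  0.  0.1] F [ 0.2 -0.5 -0.8] w 0.747
[0.5744 0.2938]
[0.5747 0.2945]
[0.5748 0.2946]
```

Round is now within about 1 mm of the board centre (0.5740, 0.2937). Regrasp the round-ended plaque.

```bash
python3 -m crank '[{"slide":[0.05,0,2.5],"delta_rot":[0,0,0],"claw":0.5},{"slide":[0.05,0,4],"delta_rot":[0,0,0],"claw":0.5},{"slide":[0.05,0,4.5],"delta_rot":[0,0,0],"claw":0.5},{"slide":[0.05,0,4.5],"delta_rot":[0,0,0],"claw":0.5},{"slide":[0.05,0,4.5],"delta_rot":[0,0,0],"claw":-0.3},{"slide":[0.05,0,4.5],"delta_rot":[0,0,0],"claw":-0.3},{"slide":[0.05,0,4.5],"delta_rot":[0,0,0],"claw":-0.3},{"slide":[0.05,0,4.5],"delta_rot":[0,0,0],"claw":-0.3}]';python3 d.py 0.4696 0.0098 0.027 3.1;python3 -m crank '[{"slide":[0,0,-0.4],"delta_rot":[0,0,0],"claw":-0.3},{"slide":[0,0,-0.4],"delta_rot":[0,0,-2.2],"claw":-0.3},{"slide":[0,0,-0.4],"delta_rot":[0,0,-2.2],"claw":-0.3},{"slide":[0,0,-0.4],"delta_rot":[0,0,-2.2],"claw":-0.3}]';python3 d.py 0.4705 0.0098 0.027 3.1
```

```text
clock: 30.68
tcp_pos: [0.4703, 0.0093, 0.0283]
eef_rot: [-3.141, -0.002, 0.015]
ft_force: [-1.2, 1.0, 5.1]
width: 0.52
gripper_force: 41.7
t 30.68 slide [-0.07 -0.05  0.13] rot [-0.  -0.1 -2.2] F [-1.2  1.   5.1] w 0.52
clock: 31.18
tcp_pos: [0.4692, 0.0089, 0.0307]
eef_rot: [3.141, 0.001, 0.053]
ft_force: [0.5, 0.2, -1.7]
width: 0.519
gripper_force: 41.0
t 31.18 slide [ 0.13 -0.08  0.37] rot [ 0.   0.  -0.1] F [ 0.5  0.2 -1.7] w 0.519
```

```bash
python3 -m crank '[{"slide":[0.15,-0.1,0],"delta_rot":[0,0,0],"claw":-0.3},{"slide":[0.15,-0.1,0.2],"delta_rot":[0,0,0],"claw":-0.3},{"slide":[0.15,-0.1,0.35],"delta_rot":[0,0,0],"claw":-0.3},{"slide":[0.15,-0.1,0.42],"delta_rot":[0,0,0],"claw":-0.3},{"slide":[0.15,-0.1,0.42],"delta_rot":[0,0,0],"claw":-0.3}]';python3 d.py 0.4708 0.0098 0.027 3.1
```

```text
clock: 31.8
tcp_pos: [0.471, 0.0102, 0.0282]
eef_rot: [3.141, -0.0, 0.054]
ft_force: [-6.1, 0.6, 7.4]
width: 0.521
gripper_force: 42.0
t 31.8 slide [-0.02  0.04  0.12] rot [ 0. -0. -0.] F [-6.1  0.6  7.4] w 0.521
```

Contact. Release, rise, swing clear to the left and check everything.

```bash
python3 -m crank '[{"slide":[0,0,0],"delta_rot":[0,0,0],"claw":0.2},{"slide":[0,0,0],"delta_rot":[0,0,0],"claw":0.5},{"slide":[0,0,0],"delta_rot":[0,0,0],"claw":0.5},{"slide":[0,0,-3],"delta_rot":[0,0,0],"claw":0.5},{"slide":[0,0,-8],"delta_rot":[0,0,0],"claw":0.5},{"slide":[0,0,-12],"delta_rot":[0,0,0],"claw":0.5},{"slide":[0,0,-12],"delta_rot":[0,0,0],"claw":0.5}]'; python3 -m crank '[{"slide":[-5,-42,-4],"delta_rot":[0,0,0],"claw":0.5},{"slide":[-5,-42,-4],"delta_rot":[0,0,0],"claw":0.5},{"slide":[-5,-42,-4],"delta_rot":[0,0,0],"claw":0.5},{"slide":[-5,-42,-4],"delta_rot":[0,0,0],"claw":0.5},{"slide":[-5,-42,-4],"delta_rot":[0,0,0],"claw":0.5},{"slide":[-5,-42,-4],"delta_rot":[0,0,0],"claw":0.5},{"slide":[-5,-42,-4],"delta_rot":[0,0,0],"claw":0.5},{"slide":[-5,-42,-4],"delta_rot":[0,0,0],"claw":0.5}]'
python3 - <<'E'
from h import *
i=read_camera("top"); cv2.imwrite("pics/t8.png",i[:,:,::-1])
for k,uv in dict(round=(178,200),square=(391,204),oblong=(287,174),ovalended=(281,242)).items():
    f=fit("top",i,k,uv,0,.012); print(k,np.round(f[:2],4),np.degrees(f[2]).round(1),round(f[3],3))
cv2.imwrite("pics/final.png",cv2.resize(i[130:310,90:460],None,fx=2.1,fy=2.1,interpolation=cv2.INTER_CUBIC)[:,:,::-1])
E
```

```text
clock: 32.67
tcp_pos: [0.4728, 0.0105, 0.1508]
eef_rot: [-3.14, -0.007, 0.054]
ft_force: [-0.1, 0.1, -1.6]
width: 0.751
gripper_force: 0.0
clock: 33.67
tcp_pos: [0.3972, 0.4292, 0.1845]
eef_rot: [3.139, 0.002, 0.057]
ft_force: [-0.3, -0.3, 0.0]
width: 0.755
gripper_force: 0.0
round [0.5748 0.2946] 9.4 0.938
square [ 0.5817 -0.2955] 9.7 0.953
oblong [ 0.6553 -0.004 ] 185.5 0.955
ovalended [0.469  0.0105] 183.3 0.966
```

View pics/final.png

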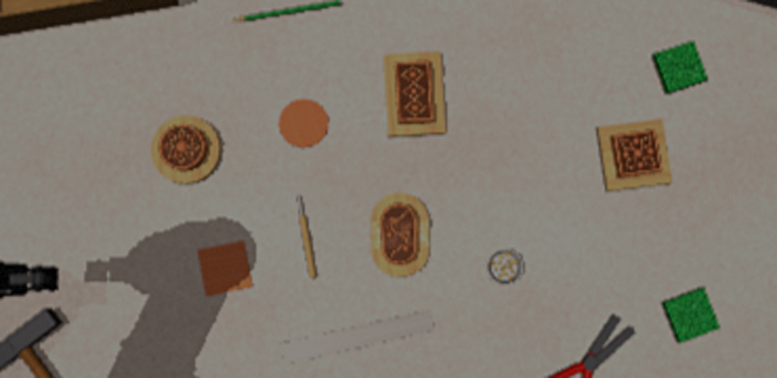

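The final picture shows all four plaques on their own boards: round (185,147), oblong (415,92), square (637,155) and round-ended (401,234). Each is within about 1 mm and 1° of its board. The blanks have not moved.

```bash
python3 -c "
from cell import ctrl
print(ctrl.job_done())"
```

```text
the job is handed in; nothing more can be done
None
```

I laid all four embossed plaques relief up on their matching boards, each within about 1 mm of centre and 1° of parallel by the top camera, left the two blanks where they lay, and handed the job in at about 34 s; no verdict came back.

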